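# Push a power module through a sprung flap into the returns box

### The job

Return the loose power module: hold the box's sprung flap open with one finger and, with the other finger, push the module along its lane, past the open flap and off the end of the deck into the bin. Only push it, never pick it up, and do not let the flap press on the module or use the module to shove the flap. Then withdraw so that the flap shuts, and leave the things on the bench around the box where they are.

Things in the scene. Friction and masses are not known exactly. Their poses are not given: they have to be found in the camera images.
- returns_box: White metal box with grey deck, fixed to the bench, 355 mm long (its x), 160 mm wide (its y). Origin: at bench height, midway across, in the plane of the shut flap. The module must travel along +x. In front is a solid deck, x -200 to -12 mm, top 50 mm above the bench; behind it the bin. At x = 0 upright plates 6 mm thick, 110 mm high, flank the flap (y 62 to 80, y -58 to -80 mm); nothing spans the gate above.
- flap (a joint): Sprung flap (rad): 0 shut, square across the lane; swings about an upright pin (114 mm high) away from the deck, towards the box's +x, to a stop at 1.45; its spring always shuts it (0.12 N m shut, 0.21 N m fully open). Hinge axis at x 0, y 55 mm in the box frame. Aluminium plate 3 mm thick, reaching 102 mm from the axis towards -y when shut, 62 to 110 mm above the bench.
- flap_edge (a point): Middle of the flap's free upright edge, 102 mm from its hinge axis, 86 mm above the bench.
- lane_end (a point): Middle of the lane at the deck's end, on the deck surface, where it drops into the bin (box frame x -12, y -23, z 50 mm). The lane runs along the box's x on the deck, 58 mm wide between two rails 4 mm wide and 8 mm high (x -192 to -16 mm).
- module: Loose potted power module, a plain black block with four small brass dots on top: 36 mm along its x, 46 mm along its y, 26 mm high, about 0.12 kg. It lies flat in the lane in front of the flap, its x about along the box's x. Origin: centre of its underside.
- module_center (a point): Centre of the module, 13 mm above its underside.
- solder_spool: Bystander: upright solder spool, 52 mm across, 43 mm high, on the bench beside the box (+y side). Origin: centre of underside.
- capacitor: Bystander: can capacitor standing on the bench, 30 mm across, 50 mm high, on the box's +y side. Origin: centre of underside.
- screwdriver: Bystander: screwdriver, 170 mm long, lying on the bench on the box's -y side. Origin: under its middle.
- heat_sink: Bystander: finned heat sink 50 x 40 x 26 mm on the bench on the box's -y side. Origin: centre of underside.
- bin_floor (a point): Middle of the bin's floor, 6 mm above the bench (box frame x 69, y 0). Inside, the bin spans x -12 to 150 mm, y -75 to 75 mm of the box frame; side walls 70 mm high, far wall 60 mm, open above. The flap swings above it.
Things that resemble listed ones, but are neither listed nor needed, are in the scene too. What is meant by the module is not pink, and is the larger of those in its own colour.

How it is judged (in metres and radians):
On the way, in this order (a step that is already met when the one before it is completed fails the run):
1. a finger pushes the flap well open (past 0.6 rad) while the module is still on the deck (value of joint flap above 0.6 rad and contact force between the fingers and flap above 0.3 N and height (world z) of module_center above 0.052 m), for 0.05 s.
2. the module drops into the bin while a finger holds the flap open (value of joint flap above 0.4 rad and contact force between the fingers and flap above 0.2 N and height (world z) of module_center below 0.045 m and x of module_center in the frame of returns_box above -0.012 m), for 0.05 s.
At the end, for the whole second after the job is handed in: The module lies at rest inside the bin, its centre less than 45 mm above the bench (any side up), and the flap has shut to within 0.08 rad (x of module_center in the frame of returns_box between -0.012 and 0.15 m and y of module_center in the frame of returns_box between -0.075 and 0.075 m and height (world z) of module_center below 0.045 m and linear speed of module below 0.02 m/s and value of joint flap below 0.08 rad); the robot touches nothing.
It fails at once if the module is lifted more than 13 mm off the deck (height (world z) of module_center above 0.076 m).
It fails at once if the flap and the module press on each other with more than 1 N (contact force between flap and module above 1 N).
It fails at once if a bystander is moved more than 15 mm (distance of any of solder_spool, capacitor, screwdriver, heat_sink from where it was at the start of the episode above 0.015 m).
It also fails if it takes over 35 s, if anything falls off the work surface, if the arm or the gripper's body presses on something with over 40 N, if the wrist force passes 120 N, or if a joint passes its speed limit or range.

### The arm

A 6-joint arm with a two-finger parallel gripper is mounted at the origin on the work surface. World frame = base frame: x ahead of the robot, y to its left, z up, the work surface at z = 0. Lengths are in mm, angles in rad, forces in N, time in s.
With the tool pointing down it reaches from about 275 to 975 mm from the base axis. Payload 8.4 kg.
Tool frame: the origin (TCP) lies midway between the tips of the shut fingers; the grasp point (between the pads) lies 19 mm behind it (tcp_to_grasp is the distance from the TCP to the grasp point, in mm); z points along the fingers, y is the line along which they close (so a half turn about z gives the same grasp; the last joint's range is limited). The gripper opens to 92 mm and grips with 3 to 60 N. Pads are 20 mm wide; open, the fingers measure 128 mm over their backs; the gripper's body (75 mm by 189 mm) begins 69 mm behind the grasp point.
Start: joints at [-1.228, 0.353, 1.633, -0, 1.155, -0.002], TCP at [211.254, -588.217, 214.583] pointing down, gripper open.
Joint ranges: [-2.63, 2.63], [-0.92, 2.1], [0.06, 2.66], [-1.3, 4.44], [0, 2.69], [-3.02, 3.02]. Speed limits (rad/s): [2.22, 2.22, 2.79, 3.14, 3.14, 3.14].

### API

Orientations are given as a rotation vector (axis times angle).
In Python, from bench import * gives the robot as it stands. The module is installed in compiled form; this text tells all that it offers.
- The arm moves only by the tool jog_arm, never from a script. Its argument "series" is a list of rows, each a list of 2 entries, a list of its own where there are three numbers: the shift along the tool's x, y, z in cm, then the turn, a rotation vector about the tool's x, y, z in degrees. A call has 1 to 10 rows; each row shifts and turns the commanded pose from where the row before left it, along the tool's axes as they then stand; what a row does not reach is not made up. A row lasts 1/12 s, in which the tool goes at most 41.7 mm and 7.16 degrees, less where a joint would pass 70% of its speed; a pose out of reach is approached as far as the arm can. A call with a gripper value outside its range is refused whole. "fingers" is the closure in counts, from 0 (fully open) to 255 (shut), set as the call begins (left out, the last holds). The fingers move at their own pace and stop on an object; "squeeze" is the grip in N (left out, the last holds). Time passes only in rows, so rows that do not move let the fingers close. It gives the time, the measured TCP pose, the force, the opening and the grip force at its end, in the units of the state.
- observe(): the state, without advancing time (a new reading comes with each control period).
- get_image(name): name is "scene" or "top" or "wrist"; returns a dict with "img" (480x640x3 uint8, blue, green, red), "fovy" (degrees; the focal length in pixels is half the picture's height over the tangent of half this angle, whatever the lens; pixels are square), "cx", "cy" (the principal point, pixels), "position" and "attitude" of the camera in the world. Camera axes: x right, y up, looking along -z (the intrinsics and any distortion apply to the point x, -y, -z); pixel columns grow to the right and rows downward; lengths in mm; the calibration is good to about 2 mm. A picture is of the moment at which its call begins. There is no depth.
- job_done(): hands the job in; it is judged then, once.
The state is a dict: "time": time; "joint_positions": joint angles; "qd": joint speeds; "tau": joint torques, N m; "eef_pos": TCP position; "tcp_rot": TCP orientation; "force": force on the tool from outside, world axes, zero at the start; "moment": the same for the moment, N m; "width": finger opening in mm; "finger_force": force on a finger pad.
Only numpy, scipy, OpenCV 4.12 (cv2) and the standard library are available. Lean on these libraries where they do the work, as an engineer would, in place of code of your own. Each camera call takes 0.05 s, during which the arm holds its last target. There are 200 camera calls.

## Working session

There is one attempt and no reset: what is moved stays moved. The work goes in short steps, Python scripts to look and compute and a tool call to move; the robot and the scene stay as the last step left them, time stands still between calls to the robot, and variables do not carry over. Pictures are saved under pics/ and viewed, at most 10 in all, crops included, and the job is handed in when it is done.

Besides the shell and the picture viewer there is one more tool, called after "Emit:" in YAML: its name, and indented under it one key for each argument. jog_arm: Moves the arm, as the interface text tells. Its arguments: {"type":"object","properties":{"series":{"type":"array"},"fingers":{"type":"number"},"squeeze":{"type":"number"}},"required":["series"]}

```bash
mkdir -p pics
cat > h.py <<'E'
import numpy as np, cv2
from bench import *
from scipy.spatial.transform import Rotation as R
def rot(a):
    a=np.array(a,float)
    return a if a.shape==(3,3) else (R.from_rotvec(a) if a.size==3 else R.from_quat(a)).as_matrix()
def ray(c,u,v):
    f=240/np.tan(np.radians(c['fovy'])/2)
    return rot(c['attitude'])@np.array([(u-c['cx'])/f,-(v-c['cy'])/f,-1])
def onz(c,u,v,z):
    d=ray(c,u,v); p=np.array(c['position'],float); return p+d*(z-p[2])/d[2]
def proj(c,P):
    f=240/np.tan(np.radians(c['fovy'])/2)
    q=rot(c['attitude']).T@(np.array(P,float)-c['position']); return np.array([c['cx']+f*q[0]/-q[2],c['cy']-f*q[1]/-q[2]])
E
python3 - <<'E'
from h import *
for n in ["scene","top"]:
    c=get_image(n); cv2.imwrite(f"pics/{n}0.png",c['img']); print({k:v for k,v in c.items() if k!='img'})
print(observe())
E
```

```text
{'fovy': 47.82792278347066, 'cx': 324.66889141142184, 'cy': 237.20723720243694, 'position': array([ 938.78862992, -396.72691365,  951.18207341]), 'attitude': array([0.5499982 , 0.20758777, 0.66452126])}
{'fovy': 55.0442440841708, 'cx': 315.4801079810733, 'cy': 243.9573351395981, 'position': array([514.20861018,  33.75731986, 751.7821551 ]), 'attitude': array([ 0.07666686, -0.07005483, -1.55109372])}
{'time': 0.1, 'joint_positions': array([-1.22842074e+00,  3.53595262e-01,  1.63405307e+00,  2.65440411e-05,
        1.15517601e+00, -2.38214592e-03]), 'qd': array([ 0.00058226, -0.00211499, -0.00190655,  0.00046671,  0.00033186,
       -0.00216883]), 'tau': array([ 2.23877646e-04, -5.94909954e+01, -3.34934485e+01,  6.99222484e-02,
        1.84538687e-02, -4.91505784e-05]), 'eef_pos': array([ 211.10248826, -587.80516112,  213.93139401]), 'tcp_rot': array([-3.09383562e+00, -5.38640681e-01,  2.89619000e-04]), 'force': array([-0.12775552, -0.16495517, -0.25967825]), 'moment': array([-0.0181577 ,  0.04377021, -0.0134627 ]), 'finger_force': 0.0, 'width': 91.96900648461045}
```

View pics/scene0.png

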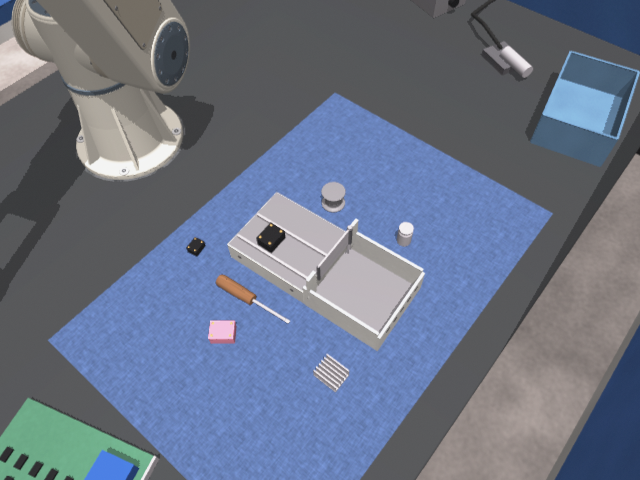

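View pics/top0.png

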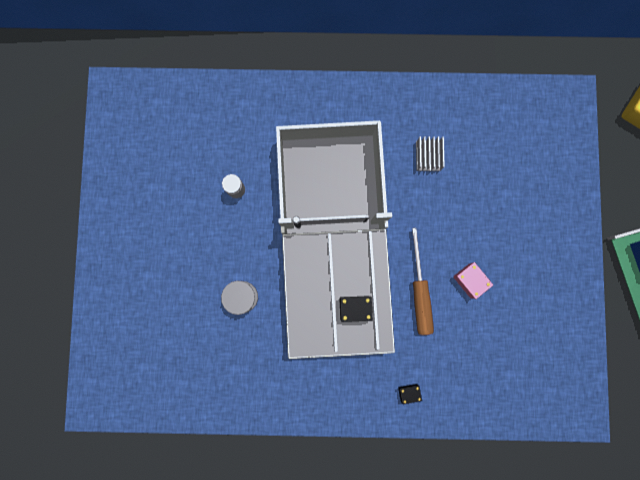

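The scene view shows the arm's box with the deck nearer the robot and the larger black module in the lane at about (270,237). The small black block at (196,246) is the decoy. In the top view, the deck's front corners are near (289,358) and (394,352), the flap lies along row 219, and the module is near (356,309).

```bash
cat > m.py <<'E'
from h import *
from scipy.optimize import least_squares
c=get_image("top"); img=c['img']
g=cv2.cvtColor(img,cv2.COLOR_BGR2GRAY)
px=np.array([[289,358],[394,352],[277,127],[380,122]],np.float32).reshape(-1,1,2)
px=cv2.cornerSubPix(g,px,(4,4),(-1,-1),(3,50,.01)).reshape(-1,2)
B=np.array([[-200,80,50],[-200,-80,50],[155,80,70],[155,-80,70]],float)
W=np.array([onz(c,*p,b[2])for p,b in zip(px,B)]); print(px,W.round(1).tolist())
f=lambda q:(np.c_[np.cos(q[2])*B[:,0]-np.sin(q[2])*B[:,1]+q[0],np.sin(q[2])*B[:,0]+np.cos(q[2])*B[:,1]+q[1]]-W[:,:2]).ravel()
s=least_squares(f,[600,30,0]); q=s.x; print("box",q,"res",s.fun.round(1))
np.save("box.npy",q)
def tobox(P): d=np.array(P[:2])-q[:2]; k,s=np.cos(q[2]),np.sin(q[2]); return np.array([k*d[0]+s*d[1],-s*d[0]+k*d[1]])
hsv=cv2.cvtColor(img,cv2.COLOR_BGR2HSV)
m=((hsv[...,2]<60)).astype(np.uint8); m[:, :335]=0; m[:,376:]=0; m[:285]=0; m[335:]=0
m=cv2.morphologyEx(m,cv2.MORPH_CLOSE,np.ones((5,5)))
m[:,:]=m
cn=max(cv2.findContours(m,0,2)[0],key=cv2.contourArea); r=cv2.minAreaRect(cn); print(r)
print("module corners box",[tobox(onz(c,*p,76)).round(1).tolist() for p in cv2.boxPoints(r)])
y=((hsv[...,0]>15)&(hsv[...,0]<35)&(hsv[...,1]>120)&(hsv[...,2]>110)).astype(np.uint8); y[:,:335]=0;y[:,376:]=0;y[:285]=0;y[335:]=0
n,_,st,ce=cv2.connectedComponentsWithStats(y); print("dots",[tobox(onz(c,*p,76)).round(1).tolist() for p in ce[1:]])
for p,z in [((279,220),110),((391,215),110),((297,222),114),((368,219),110)]: print(p,tobox(onz(c,*p,z)).round(1))
print(rot(observe()['tcp_rot']).round(3))
E
python3 m.py
python3 - <<'E'
from h import *
c=get_image("top")['img'][190:370,260:410]
cv2.imwrite("pics/crop1.png",cv2.resize(c,None,fx=3.3,fy=3.3,interpolation=cv2.INTER_CUBIC))
E
```

```text
[[288.49356 358.47836]
 [394.53854 351.9067 ]
 [275.89737 126.35943]
 [379.58182 120.58138]] [[407.3, 74.5, 50.0], [420.0, -84.0, 50.0], [757.1, 100.9, 70.0], [768.9, -56.9, 70.0]]
box [6.10755837e+02 1.03325410e+01 7.65029607e-02] res [-2.1  0.3 -2.6 -0.7  2.1  1.1  2.5 -0.6]
((355.5, 309.0), (24.0, 31.0), 90.0)
module corners box [[-110.6, -1.9], [-113.2, -47.0], [-147.7, -44.6], [-145.1, 0.3]]
dots [[-117.4, -41.0], [-116.7, -7.3], [-141.4, -40.6], [-140.5, -7.0]]
(279, 220) [ 2.6 78.7]
(391, 215) [  0.5 -79.1]
(297, 222) [-2.3 53.4]
(368, 219) [ -3.3 -46.4]
[[ 0.941  0.338 -0.   ]
 [ 0.338 -0.941  0.001]
 [-0.    -0.001 -1.   ]]
```

View pics/crop1.png

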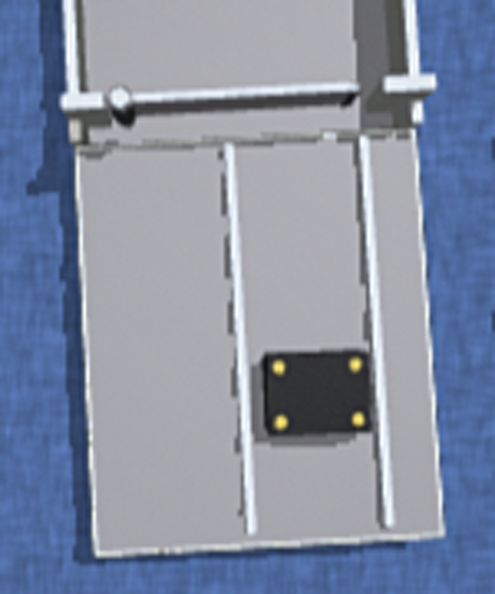

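Emit:
jog_arm:
  series:
    - [[2.58, -2.51, 0], [0, 0, -5]]
    - [[2.79, -2.27, 0], [0, 0, -5]]
    - [[2.98, -2.02, 0], [0, 0, -5]]
    - [[3.14, -1.75, 0], [0, 0, -5]]
    - [[3.28, -1.47, 0], [0, 0, -5]]
    - [[3.4, -1.18, 0], [0, 0, -5]]
    - [[3.49, -0.88, 0], [0, 0, -5]]
    - [[3.55, -0.57, 0], [0, 0, -5]]
    - [[3.59, -0.26, 0], [0, 0, -5]]
    - [[3.6, 0.05, 0], [0, 0, -5]]
  fingers: 0

```text
time: 1.03
eef_pos: [369.8, -263.5, 214.6]
tcp_rot: [2.574, 1.802, 0.0]
force: [-0.2, -1.0, 0.4]
width: 91.4
finger_force: 0.0
```

```bash
cat > go.py <<'E'
# usage: go.py bx by z : remaining shift (tool axes, cm) and yaw error to a box-frame TCP target
import sys
from h import *
q=np.load("box.npy"); bx,by,z=map(float,sys.argv[1:4]); o=observe(); T=rot(o['tcp_rot'])
k,s=np.cos(q[2]),np.sin(q[2]); t=np.array([q[0]+k*bx-s*by,q[1]+s*bx+k*by,z])
d=o['eef_pos']-np.r_[q[:2],0]
print("t",round(o['time'],2),"pos",o['eef_pos'].round(1),"box",np.round([k*d[0]+s*d[1],-s*d[0]+k*d[1]],1),"F",o['force'].round(1))
yaw=np.degrees(np.arctan2(T[1,1],T[0,1])-q[2]); print("tool y yaw in box",yaw.round(2),"tilt",T[:,2].round(3))
print("target",t.round(1),"tool shift cm",(T.T@(t-o['eef_pos'])/10).round(2))
print("box +x in tool",(T.T@np.array([k,s,0])).round(3))
E
python3 go.py -112 -1.4 150
```

```text
t 1.03 pos [ 369.8 -263.5  214.6] box [-261.1 -254.6] F [-0.2 -1.   0.4]
tool y yaw in box -24.4 tilt [ 0. -0. -1.]
target [4.992e+02 4.000e-01 1.500e+02] tool shift cm [29.22  3.12  6.46]
box +x in tool [0.413 0.911 0.   ]
```

Emit:
jog_arm:
  series:
    - [[2.92, 0.31, 0.6], [0, 0, -4.9]]
    - [[2.89, 0.56, 0.6], [0, 0, -4.9]]
    - [[2.83, 0.81, 0.6], [0, 0, -4.9]]
    - [[2.75, 1.04, 0.6], [0, 0, -4.9]]
    - [[2.65, 1.27, 0.6], [0, 0, -4.9]]
    - [[2.53, 1.5, 0.6], [0, 0, -4.9]]
    - [[2.39, 1.71, 0.6], [0, 0, -4.9]]
    - [[2.24, 1.91, 0.6], [0, 0, -4.9]]
    - [[2.06, 2.1, 0.6], [0, 0, -0.2]]
    - [[2.06, 2.1, 0.6], [0, 0, 0]]

```text
time: 1.87
eef_pos: [500.6, -0.2, 154.3]
tcp_rot: [1.82, 2.561, 0.0]
force: [0.4, -0.9, 0.9]
width: 92.1
finger_force: 0.0
```

```bash
python3 go.py -112 -1.4 61
python3 - <<'E'
from h import *
c=get_image("wrist"); img=c['img'].copy(); print(c['position'],c['attitude'],c['fovy'])
q=np.load("box.npy"); k,s=np.cos(q[2]),np.sin(q[2])
for b in [(-200,80,50),(-200,-80,50),(-12,-23,50),(-16,8,58),(-192,8,58),(-16,-54,58),(-192,-54,58),(0,62,110),(0,-58,110),(0,-47,110),(0,55,114)]:
    u=proj(c,(q[0]+k*b[0]-s*b[1],q[1]+s*b[0]+k*b[1],b[2])); print(b,u.round(0)); cv2.circle(img,tuple(int(v) for v in u),4,(255,0,255),1)
cv2.imwrite("pics/w1.png",img)
E
```

```text
t 1.87 pos [ 5.006e+02 -2.000e-01  1.543e+02] box [-110.7   -2. ] F [ 0.4 -0.9  0.9]
tool y yaw in box 14.82 tilt [ 0. -0. -1.]
target [4.992e+02 4.000e-01 6.100e+01] tool shift cm [ 0.1  -0.11  9.33]
box +x in tool [-0.256  0.967  0.   ]
[472.20248863  80.85807764 324.49869532] [-0.29914943 -0.05133888  0.33145879] 68.31720868051583
(-200, 80, 50) [234. 108.]
(-200, -80, 50) [200. 301.]
(-12, -23, 50) [430. 293.]
(-16, 8, 58) [441. 262.]
(-192, 8, 58) [225. 207.]
(-16, -54, 58) [416. 328.]
(-192, -54, 58) [212. 280.]
(0, 62, 110) [522. 219.]
(0, -58, 110) [453. 376.]
(0, -47, 110) [459. 363.]
(0, 55, 114) [521. 231.]
```

View pics/w1.png

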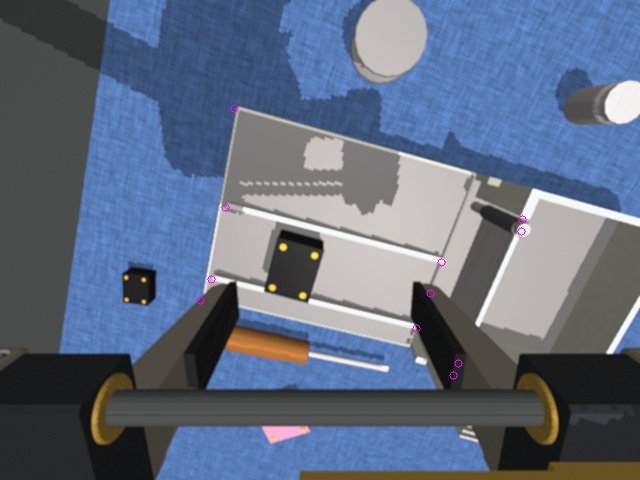

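The wrist view shows the projected box points landing on the deck corners, the rail ends and the flap pin at (522,228). The module at (293,267) sits between the fingers, so I can lower.

Emit:
jog_arm:
  series:
    - [[0.2, -0.5, 1.5], [0, 0, 0]]
    - [[0, 0, 1.8], [0, 0, 0]]
    - [[0, 0, 2.0], [0, 0, 0]]
    - [[0, 0, 2.0], [0, 0, 0]]
    - [[0, 0, 1.3], [0, 0, 0]]
    - [[0, 0, 0.7], [0, 0, 0]]
    - [[0, 0, 0], [0, 0, 0]]
    - [[0, 0, 0], [0, 0, 0]]

```text
time: 2.58
eef_pos: [494.8, -1.4, 61.7]
tcp_rot: [-1.821, -2.56, 0.0]
force: [0.4, 0.3, 0.3]
width: 91.6
finger_force: 0.0
```

```bash
python3 go.py -70 -1.4 61
python3 - <<'E'
from h import *
c=get_image("wrist"); cv2.imwrite("pics/w2.png",c['img'])
E
```

```text
t 2.58 pos [494.8  -1.4  61.7] box [-116.5   -2.8] F [0.4 0.3 0.3]
tool y yaw in box 14.77 tilt [-0.  0. -1.]
target [541.1   3.6  61. ] tool shift cm [-1.05  4.53  0.07]
box +x in tool [-0.255  0.967 -0.   ]
```

View pics/w2.png

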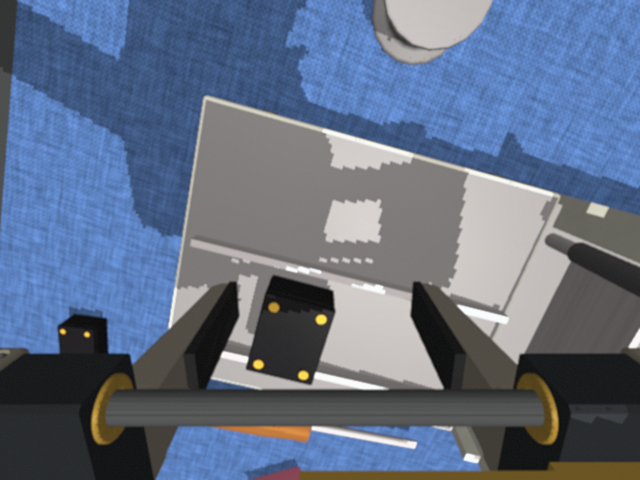

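Emit:
jog_arm:
  series:
    - [[-0.13, 0.55, 0], [0, 0, 0]]
    - [[-0.13, 0.55, 0], [0, 0, 0]]
    - [[-0.13, 0.55, 0], [0, 0, 0]]
    - [[-0.13, 0.55, 0], [0, 0, 0]]
    - [[-0.13, 0.55, 0], [0, 0, 0]]
    - [[-0.13, 0.55, 0], [0, 0, 0]]
    - [[-0.13, 0.55, 0], [0, 0, 0]]
    - [[-0.13, 0.55, 0], [0, 0, 0]]
    - [[-0.13, 0.55, 0], [0, 0, 0]]
    - [[-0.13, 0.55, 0], [0, 0, 0]]

```text
time: 3.47
eef_pos: [551.0, 4.4, 61.4]
tcp_rot: [-1.82, -2.559, 0.001]
force: [-4.7, -1.3, 2.7]
width: 92.3
finger_force: 2.3
```

```bash
python3 go.py -15 -1.4 61
python3 - <<'E'
from h import *
c=get_image("wrist"); cv2.imwrite("pics/w3.png",c['img'])
E
```

```text
t 3.47 pos [551.    4.4  61.4] box [-60.   -1.4] F [-4.7 -1.3  2.7]
tool y yaw in box 14.78 tilt [-0.001 -0.    -1.   ]
target [595.9   7.8  61. ] tool shift cm [-1.15  4.35  0.04]
box +x in tool [-0.255  0.967 -0.001]
```

View pics/w3.png

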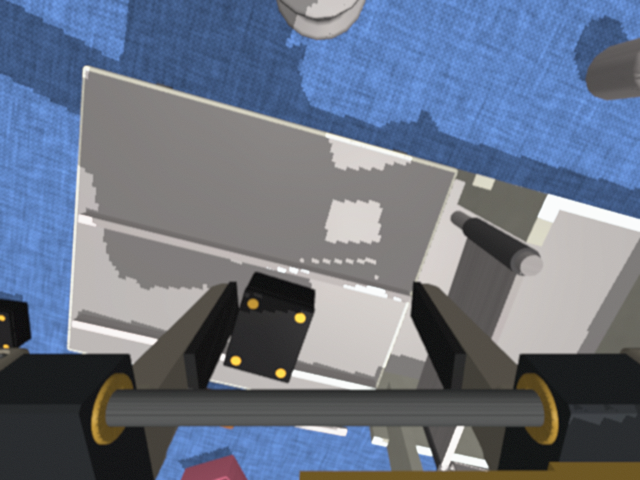

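The module is moving squarely in the lane at about (270,340). The front finger has reached the flap, and the force has risen to about 5 N.

Emit:
jog_arm:
  series:
    - [[-0.12, 0.44, 0], [0, 0, 0]]
    - [[-0.12, 0.44, 0], [0, 0, 0]]
    - [[-0.12, 0.44, 0], [0, 0, 0]]
    - [[-0.12, 0.44, 0], [0, 0, 0]]
    - [[-0.12, 0.44, 0], [0, 0, 0]]
    - [[-0.11, 0.43, 0], [0, 0, 0]]
    - [[-0.11, 0.43, 0], [0, 0, 0]]
    - [[-0.11, 0.43, 0], [0, 0, 0]]
    - [[-0.11, 0.43, 0], [0, 0, 0]]
    - [[-0.11, 0.43, 0], [0, 0, 0]]

```text
time: 4.35
eef_pos: [595.0, 7.6, 61.1]
tcp_rot: [-1.82, -2.559, 0.003]
force: [-5.2, -1.3, -0.2]
width: 91.7
finger_force: 2.4
```

```bash
python3 go.py 20 -1.4 61
python3 - <<'E'
from h import *
c=get_image("wrist"); t=get_image("top")['img'][190:370,260:410]
cv2.imwrite("pics/w4.png",np.hstack([cv2.resize(c['img'],(500,375)),cv2.resize(t,(300,360))[:375] if 0 else cv2.copyMakeBorder(cv2.resize(t,(300,360)),0,15,0,0,0)]))
E
```

```text
t 4.35 pos [595.    7.6  61.1] box [-15.9  -1.5] F [-5.2 -1.3 -0.2]
tool y yaw in box 14.78 tilt [-0.002 -0.    -1.   ]
target [630.8  10.5  61. ] tool shift cm [-0.9   3.48  0.  ]
box +x in tool [-0.255  0.967 -0.002]
```

View pics/w4.png

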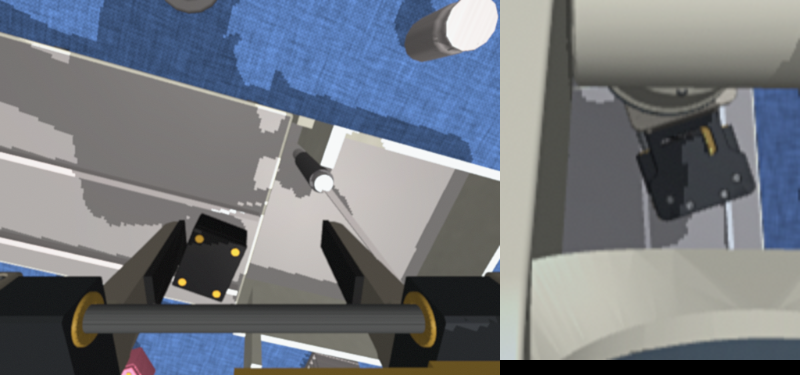

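The flap stands well open, running from the pin at (322,183) to about (400,270), and bears on the front finger. The module at (212,255) is at the deck's end, so I keep pushing slowly.

Emit:
jog_arm:
  series:
    - [[-0.09, 0.35, 0], [0, 0, 0]]
    - [[-0.09, 0.35, 0], [0, 0, 0]]
    - [[-0.09, 0.35, 0], [0, 0, 0]]
    - [[-0.09, 0.35, 0], [0, 0, 0]]
    - [[-0.09, 0.35, 0], [0, 0, 0]]
    - [[-0.09, 0.35, 0], [0, 0, 0]]
    - [[-0.09, 0.35, 0], [0, 0, 0]]
    - [[-0.09, 0.35, 0], [0, 0, 0]]
    - [[-0.09, 0.35, 0], [0, 0, 0]]
    - [[-0.09, 0.35, 0], [0, 0, 0]]

```text
time: 5.28
eef_pos: [632.7, 10.8, 61.7]
tcp_rot: [1.82, 2.56, 0.001]
force: [-2.8, -1.4, 0.5]
width: 91.7
finger_force: 1.2
```

```bash
python3 go.py 30 -1.4 61
python3 - <<'E'
from h import *
c=get_image("wrist"); cv2.imwrite("pics/w5.png",c['img'])
E
```

```text
t 5.28 pos [632.7  10.8  61.7] box [21.9 -1.2] F [-2.8 -1.4  0.5]
tool y yaw in box 14.78 tilt [ 0.001  0.    -1.   ]
target [640.8  11.2  61. ] tool shift cm [-0.23  0.78  0.07]
box +x in tool [-0.255  0.967  0.001]
```

View pics/w5.png

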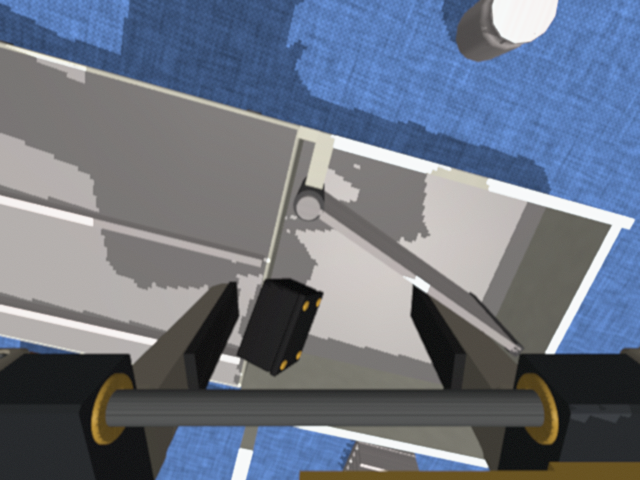

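The module at (280,325) has gone over the edge nose-down and the flap is still held. I'll wait a moment and look again.

Emit:
jog_arm:
  series:
    - [[0, 0, 0], [0, 0, 0]]
    - [[0, 0, 0], [0, 0, 0]]
    - [[0, 0, 0], [0, 0, 0]]
    - [[0, 0, 0], [0, 0, 0]]
    - [[0, 0, 0], [0, 0, 0]]
    - [[0, 0, 0], [0, 0, 0]]

```text
time: 5.83
eef_pos: [632.1, 10.7, 61.8]
tcp_rot: [1.821, 2.56, 0.001]
force: [1.1, -2.5, 0.6]
width: 92.2
finger_force: 1.2
```

```bash
python3 go.py -90 -1.4 61
python3 - <<'E'
from h import *
c=get_image("wrist"); cv2.imwrite("pics/w6.png",c['img'])
E
```

```text
t 5.83 pos [632.1  10.7  61.8] box [21.3 -1.2] F [ 1.1 -2.5  0.6]
tool y yaw in box 14.77 tilt [ 0.001 -0.    -1.   ]
target [521.1   2.1  61. ] tool shift cm [  2.82 -10.77   0.07]
box +x in tool [-0.255  0.967  0.001]
```

View pics/w6.png

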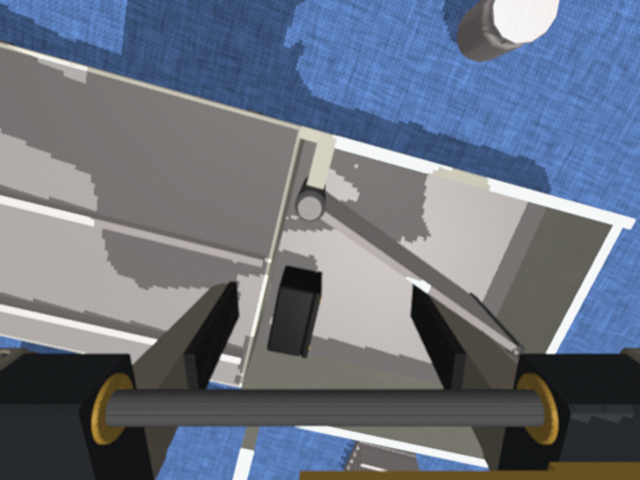

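The module stands on end in the bin at (297,312), clear of the deck edge. Its top is about 42 mm up, below the flap's 62 mm lower edge. I can withdraw along the lane.

Emit:
jog_arm:
  series:
    - [[0.2, -0.8, 0], [0, 0, 0]]
    - [[0.2, -0.8, 0], [0, 0, 0]]
    - [[0.3, -1.1, 0], [0, 0, 0]]
    - [[0.3, -1.1, 0], [0, 0, 0]]
    - [[0.3, -1.1, 0], [0, 0, 0]]
    - [[0.3, -1.1, 0], [0, 0, 0]]
    - [[0.3, -1.1, 0], [0, 0, 0]]
    - [[0.3, -1.2, 0], [0, 0, 0]]
    - [[0.3, -1.2, 0], [0, 0, 0]]
    - [[0.3, -1.2, 0], [0, 0, 0]]

```text
time: 6.72
eef_pos: [519.9, 2.4, 61.5]
tcp_rot: [-1.82, -2.56, 0.0]
force: [0.4, -0.1, 0.3]
width: 91.9
finger_force: 0.0
```

Emit:
jog_arm:
  series:
    - [[0, 0, 0], [0, 0, 0]]
    - [[0, 0, -1.0], [0, 0, 0]]
    - [[0, 0, -2.0], [0, 0, 0]]
    - [[0, 0, -2.5], [0, 0, 0]]
    - [[0, 0, -2.5], [0, 0, 0]]
    - [[0, 0, -2.5], [0, 0, 0]]
    - [[0, 0, -1.0], [0, 0, 0]]
    - [[0, 0, 0], [0, 0, 0]]
    - [[0, 0, 0], [0, 0, 0]]
    - [[0, 0, 0], [0, 0, 0]]

```text
time: 7.55
eef_pos: [520.9, 2.2, 175.4]
tcp_rot: [-1.82, -2.559, 0.001]
force: [0.8, 0.4, 0.4]
width: 91.7
finger_force: 0.0
```

```bash
python3 go.py -90 -1.4 170
python3 - <<'E'
from h import *
c=get_image("wrist")['img']; s=get_image("scene")['img'][170:410,170:450]
cv2.imwrite("pics/w7.png",np.hstack([cv2.resize(c,(400,300)),cv2.resize(s,(350,300))]))
E
```

```text
t 7.55 pos [520.9   2.2 175.4] box [-90.2  -1.3] F [0.8 0.4 0.4]
tool y yaw in box 14.78 tilt [-0.002  0.    -1.   ]
target [521.1   2.1 170. ] tool shift cm [-0.02  0.01  0.54]
box +x in tool [-0.255  0.967 -0.002]
```

View pics/w7.png

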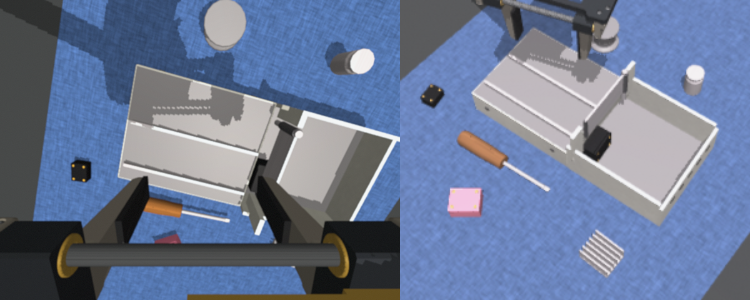

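The flap is shut, and the module lies in the bin just behind it, at (598,143) in the scene half. The bystanders haven't moved, and the gripper is clear.

```bash
python3 -c "
from bench import *
print(job_done())"
```

```text
the job is handed in; nothing more can be done
None
```

I pushed the module off the deck into the bin while one finger held the flap open, then withdrew. The last pictures show the flap shut, the module in the bin and the bystanders in place. The job is handed in at about 8 s, but no verdict came back.

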